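Lock the mould with the square key

TASK

Lock the closed injection mould: take the square-shanked wing key from the wooden stand, put it fully home in the square socket recessed in the mould's top, then turn it clockwise as far as it goes, so that the pointer comes to the mark with the dot. Do it gently, without ramming or forcing the key in the lock, leave the key standing in the socket and let go, and leave the other things alone.

Things in the scene. Friction and masses are not known exactly. Their poses are not given: they have to be found in the camera images.
- key_wing (a point): The square key: loose, plain steel, about 160 g, 71 mm tall, upright in one of the stand's two wells. This point is the centre of its flat wing handle, where to grasp it. z runs up the key, x across the wing's thickness (12 mm), y along its width (44 mm); the wing is 32 mm tall. Below it: a neck 16 mm across, then a round collar 28 mm across, 5 mm thick, its underside 35 mm below this point.
- key_tip (a point): Centre of the end face of the key's square shank, 55 mm below the wing's centre; same axes. The shank is 12 by 12 mm, its faces square to x and y, 20 mm long below the collar. It fits the socket in any of four quarter-turn positions.
- stand_top (a point): Centre of the top of the fixed wooden key stand, a block 60 mm (x) by 170 mm (y) by 35 mm tall. Two square wells, 16 mm wide, lie 55 mm either side of this point along y; each key's collar rests on the top. To draw a key lift it straight up 25 mm or more. The wing runs roughly along the stand's y. Which well holds the square key varies.
- round_key_knob (a point): The other key in the stand, not to be used or disturbed: steel, round knob 28 mm across and 23 mm tall, round shank. This point is near the knob's centre, 30 mm above its collar's underside.
- socket_mouth (a point): Centre of the square socket's mouth, on the face of the lock drum that turns in the mould's top, 56 mm above the bench; z up, x along the white pointer line on the drum, turning with it. Socket 14 by 14 mm, sides square to x and y, 3 mm lead-in chamfer, 21 mm deep. The key is home when its collar rests on the drum's face, the shank 20 mm in.
- lock (a joint): Angle of the lock drum (rad): 0 is unlocked, growing clockwise seen from above to a hard stop at 1.25 (locked, pointer at the black mark on the bezel that has a dot beside it on the mould). It starts at 0 to 0.3, turns with a steady drag of about 0.12 N m and stays where it is left. The key has about 0.18 rad of play each way in the socket.
- bush: Loose brass guide bush, a ring 44 mm across, 40 mm tall, standing on the bench; leave alone. Origin at the centre of its underside.
- insert: Loose dark steel insert block 60 by 40 by 35 mm on the bench; leave alone. Origin at the centre of its underside.
- spray_can: Loose upright aluminium can 60 mm across, 130 mm tall, on the left of the bench; leave alone. Origin at the centre of its underside.
- mould: The mould, a fixed dark steel block 200 (x) by 150 (y) by 60 mm tall, the lock in the middle of its top; origin at the centre of its underside. Round the lock stands a fixed steel bezel, 72 mm outer and 47 mm inner diameter, its top 62 mm above the bench, 6 mm above the drum's face.
Not all that is in view belongs to the job. Leave any blue or purple look-alike of the part that bears key_wing alone.

How it is judged:
By the outcome, as a careful person would: the job done as asked, in the order asked, and still so for the second after the job is handed in, with the robot touching nothing.
It also fails if it takes over 54 s, if anything falls off the work surface, if the arm or the gripper's body presses on something with over 40 N, if the wrist force passes 120 N, or if a joint passes its speed limit or range.

ROBOT

A 6-joint arm with a two-finger parallel gripper is mounted at the origin on the work surface. World frame = base frame: x ahead of the robot, y to its left, z up, the work surface at z = 0. Lengths are in mm, angles in rad, forces in N, time in s.
With the tool pointing down it reaches from about 275 to 825 mm from the base axis. Payload 4.9 kg.
Tool frame: the origin (TCP) lies at the very end of the fingers, on their centre line; the grasp point (between the pads) lies 19 mm behind it; z points along the fingers, y is the direction in which the jaws open and shut (so a half turn about z gives the same grasp; the last joint's range is limited). The gripper opens to 85 mm and grips with 20 to 120 N. Pads are 22 mm wide; open, the fingers measure 114 mm over their backs; the gripper's body (76 mm by 85 mm) begins 54 mm behind the grasp point. The pads swing forward as they close: fully open they stand 13 mm farther back than shut.
Start: joints at [1.177, 0.326, -0.193, 1.052, 0, 1.437], TCP at [141.282, 531.562, 231.281] pointing down, gripper open.
Joint ranges: [-2.65, 2.65], [-0.97, 1.79], [-1.3, 1.35], [-1.93, 2.1], [-1.47, 1.37], [-3.14, 3.14]. Speed limits (rad/s): [2.57, 2.57, 3.14, 3.14, 3.14, 3.14].

INTERFACE

Orientations are given as [roll, pitch, yaw] about the fixed x, y, z axes, in that order (R = Rz(yaw) Ry(pitch) Rx(roll)).
In Python, from bench import bot, solve_ik, imaging gives the robot as it stands. Calls block until the motion is done:
- bot.move_ptp(position, orientation): joint-space move of the TCP to a pose.
- bot.movel(position, rot=None, max_speed=150, threshold=None): straight line of the TCP; rot=None keeps the orientation; max_speed is the mean speed in mm/s. With threshold (N) it stops when the force on the tool has changed by that much, and returns True; else False.
- bot.move_j(angles): joint-space move.
- bot.grip(opening, effort=None): opening from 0.0 (shut) to 1.0 (fully open); effort is the grip in N (None keeps the last); returns when the fingers have stopped.
- bot.dwell(seconds).
- solve_ik(position, orientation): joint angles nearest the present ones, or None.
- bot.get_state(): the state.
- imaging.capture(name): name is "scene" or "top" or "wrist"; returns the picture (480x640x3 uint8, blue, green, red); there is no depth.
- imaging.camera_model(name): a dict with "K" (3x3 intrinsics, pixels), "position" and "rotation" of the camera in the world. Camera axes: x right, y up, looking along -z (the intrinsics and any distortion apply to the point x, -y, -z); pixel columns grow to the right and rows downward; lengths in mm; the calibration is good to about 2 mm. A picture is of the moment at which its call begins: read the wrist's pose just before it. camera_model takes no time and is no camera call; for the wrist camera it gives the pose at the moment of the call.
A pose or a line that the arm cannot do raises bot.IKError and nothing moves.
- bot.sign_off(): hands the job in, once; it reports no verdict.
The state is a dict: "t": time; "qpos": joint angles; "joint_velocities": joint speeds; "effort": joint torques, N m; "tcp_pos": TCP position; "orientation": TCP orientation; "contact_force": force on the tool from outside, world axes, zero at the start; "wrist_torque": the same for the moment, N m; "opening": opening from 0.0 (shut) to 1.0 (fully open).
Only numpy, scipy, OpenCV 4.12 (cv2) and the standard library are available. Lean on these libraries where they do the work, as an engineer would, in place of code of your own. Each camera call takes 0.05 s, during which the arm holds its last target. There are 200 camera calls.

## Working session

There is one attempt and no reset: what is moved stays moved. The work goes in short steps, each a Python script; the robot and the scene stay as the last script left them, time stands still between calls to the robot, and variables do not carry over. Pictures are saved under pics/ and viewed, about 8 in all and at most 12, crops included, and the job is handed in when it is done.

```bash
ls; mkdir -p pics; python3 - <<'E'
from bench import bot, solve_ik, imaging
import cv2
for n in ("top","scene"):
    im=imaging.capture(n); cv2.imwrite(f"pics/{n}0.png",im)
    m=imaging.camera_model(n); print(n,m)
print(bot.get_state())
E
```

```text
pics
top {'K': array([[531.19519141,   0.        , 323.09577928],
       [  0.        , 531.19519141, 226.48392725],
       [  0.        ,   0.        ,   1.        ]]), 'position': array([ 303.75104581,   15.31163474, 1426.07259805]), 'rotation': array([ 0.2346635 , -0.00720203, -1.48180075])}
scene {'K': array([[524.30102612,   0.        , 313.86152421],
       [  0.        , 524.30102612, 244.56137003],
       [  0.        ,   0.        ,   1.        ]]), 'position': array([1432.89241857, -439.19977189,  703.04450618]), 'rotation': array([ 0.97980315, -0.00813251,  1.0502297 ])}
{'t': 0.1, 'qpos': array([ 1.17682729e+00,  3.26872903e-01, -1.93494634e-01,  1.05200751e+00,
        2.72909601e-05,  1.43659359e+00]), 'joint_velocities': array([-0.00064023, -0.0030813 ,  0.0009705 ,  0.00120202,  0.00014628,
        0.00018843]), 'effort': array([ 1.22612728e-03, -4.44239259e+01,  2.63036942e+01,  7.87584664e-03,
       -1.29111650e-04,  1.86396954e-05]), 'tcp_pos': array([141.04746561, 531.05926018, 230.57435376]), 'orientation': array([-3.14003178e+00, -2.38279217e-04,  2.88182615e+00]), 'contact_force': array([-0.56617777, -0.63400992, -0.5004879 ]), 'wrist_torque': array([ 0.00330154,  0.01968349, -0.03800203]), 'opening': 0.9984251573737636}
```

View pics/top0.png

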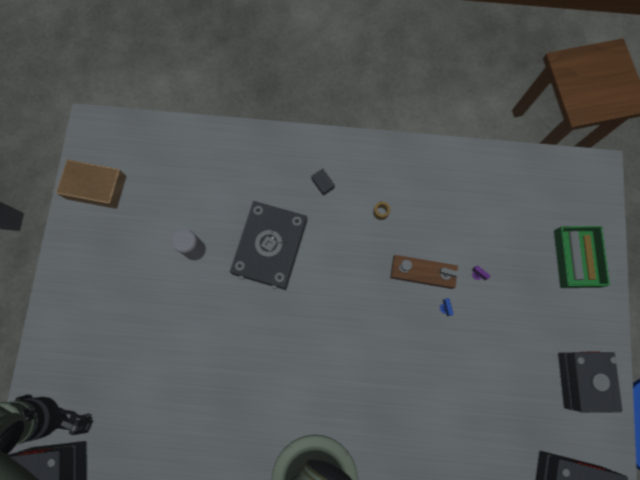

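View pics/scene0.png

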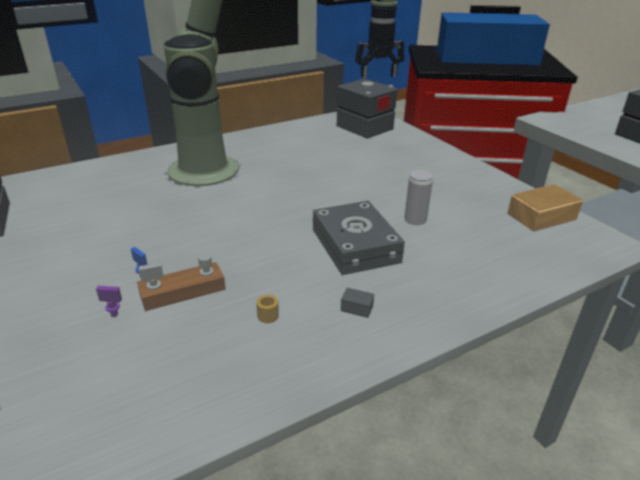

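Top view: the mould is at about (269,243) with the lock drum in its middle. The wooden stand is at (424,272), with the grey winged key near (449,272) and the round knob at (405,265). The look-alikes are blue (447,307) and purple (481,272), both lying loose outside the stand, so the plain steel wing standing in the stand's right-hand well is the one meant. Next I'll locate these and take a close crop with the wrist camera.

```bash
cat > h.py <<'E'
from bench import bot, solve_ik, imaging
import numpy as np, cv2
from scipy.spatial.transform import Rotation as R
def cam(n):
    m=imaging.camera_model(n); r=np.array(m["rotation"])
    return dict(K=np.array(m["K"]),p=np.array(m["position"]),R=r if r.shape==(3,3) else R.from_euler("xyz",r).as_matrix(),d=m.get("distortion"))
def ray(c,uv):
    x,y=cv2.undistortPoints(np.array([[uv]],float),c["K"],c["d"])[0,0]
    return c["R"]@np.array([x,-y,-1.])
def at(c,uv,z):
    d=ray(c,uv); return c["p"]+d*(z-c["p"][2])/d[2]
def proj(c,P):
    q=(np.asarray(P)-c["p"])@c["R"]; u=c["K"]@[q[0],-q[1],-q[2]]; return u[:2]/u[2]
E
python3 - <<'E'
from h import *
c=cam("top"); s=cam("scene")
for n,uv,z in [("drum",(269,243),56),("stand",(424,272),35),("wing",(449,272),70),("knob",(405,265),65),("base",(315,470),0)]:
    P=at(c,uv,z); print(n,P.round(1),"scene px",proj(s,P).round(1))
print([at(c,u,35).round() for u in [(396,256),(459,266),(455,288),(391,279)]])
print([at(c,u,60).round() for u in [(254,202),(308,215),(286,290),(231,274)]])
w=cam("wrist"); st=bot.get_state(); Rt=R.from_euler("xyz",st["orientation"]).as_matrix()
print("wrist in tool:",(Rt.T@(w["p"]-st["tcp_pos"])).round(1),(Rt.T@w["R"]).round(3),w["K"],imaging.camera_model("wrist").keys())
E
```

```text
drum [573.5 172.3  56. ] scene px [355.5 224.6]
stand [ 536.9 -241.6   35. ] scene px [180.3 275.6]
wing [ 536.8 -299.4   70. ] scene px [150.  270.2]
knob [ 545.7 -186.1   65. ] scene px [205.5 258.6]
base [22.1  0.1  0. ] scene px [206.1 171.2]
[array([ 573., -165.,   35.]), array([ 561., -333.,   35.]), array([ 502., -325.,   35.]), array([ 510., -156.,   35.])]
[array([680., 224.,  60.]), array([658.,  77.,  60.]), array([454., 115.,  60.]), array([483., 260.,  60.])]
wrist in tool: [  71.4    0.6 -141.4] [[-0.001  0.959  0.283]
 [ 1.     0.     0.001]
 [ 0.001  0.283 -0.959]] [[348.76720521   0.         318.66192711]
 [  0.         348.76720521 235.00689728]
 [  0.           0.           1.        ]] dict_keys(['K', 'position', 'rotation'])
```

```bash
python3 - <<'E'
from h import *
import json,pickle
out={}
for n,p,yaw in [("mould",(573,172,170),1.5),("stand",(535,-297,155),1.51)]:
    bot.move_ptp(p,[np.pi,0,yaw]); bot.dwell(0.3)
    c=cam("wrist"); im=imaging.capture("wrist"); out[n]=c
    cv2.imwrite(f"pics/w_{n}.png",im); st=bot.get_state(); print(n,st["t"],st["qpos"].round(2),st["tcp_pos"].round(1))
pickle.dump(out,open("cams.pkl","wb"))
E
```

```text
mould 2.4833 [ 0.17  0.46 -0.15  0.96  0.    1.81] [572.9 172.4 170.1]
stand 4.55 [-0.63  0.5  -0.13  0.94  0.    1.  ] [ 535.3 -296.5  155. ]
```

View pics/w_mould.png

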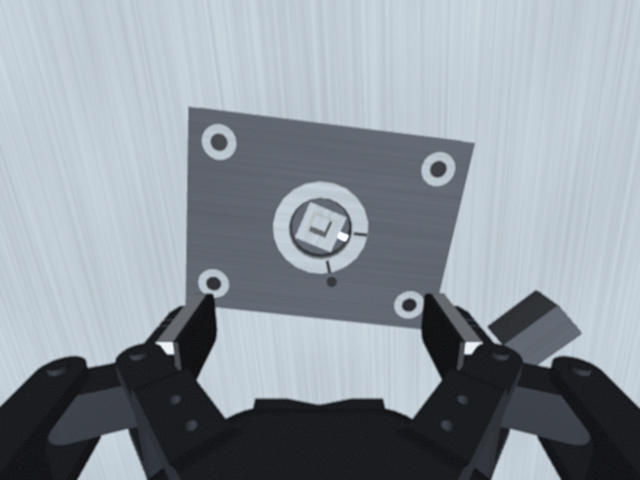

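View pics/w_stand.png

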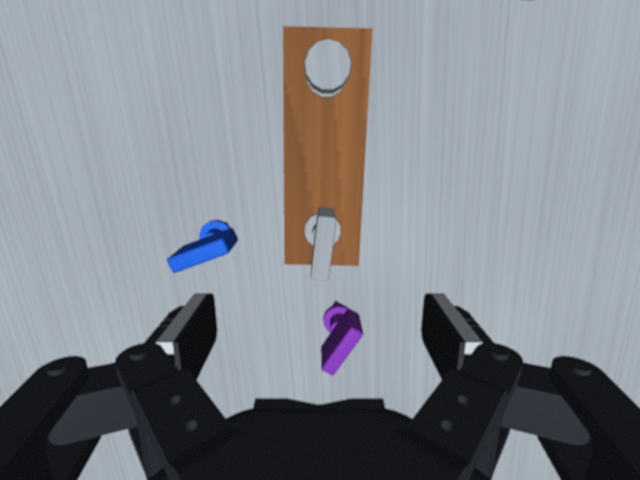

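```bash
python3 - <<'E'
import cv2,numpy as np
a=cv2.imread("pics/w_stand.png")[185:295,275:375]; b=cv2.imread("pics/w_mould.png")[175:285,270:370]
f=lambda i:cv2.resize(i,None,fx=4,fy=4,interpolation=cv2.INTER_CUBIC)
cv2.imwrite("pics/crop1.png",np.hstack([f(a),f(b)]))
E
```

```text
(no output)
```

View pics/crop1.png

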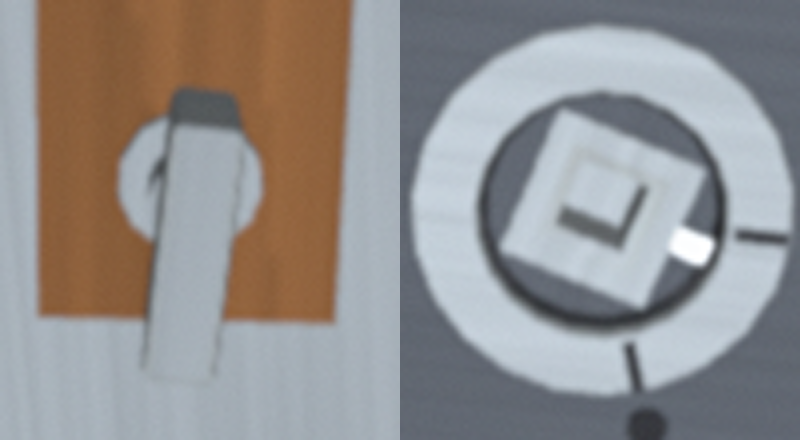

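Left crop: the plain steel wing key sits in the stand's lower well, and I confirm it as the target. It's grey, in a well, and has a flat wing. The blue and purple ones stand outside. Right crop: the drum has a square socket at about px (321,227) and a pointer at px (343,236). The plain mark lies to the right and the mark with the dot lies below, so the turn is clockwise.

```bash
python3 - <<'E'
from h import *
import pickle
C=pickle.load(open("cams.pkl","rb")); s,m=C["stand"],C["mould"]
L=lambda x,y:(275+x/4,185+y/4); M=lambda x,y:(270+(x-400)/4,175+y/4)
w=np.array([at(s,L(*p),86) for p in [(172,125),(242,128),(215,380),(143,377)]])
print("wing",w.mean(0).round(1),"width",np.linalg.norm(w[0]-w[3]).round(1),np.linalg.norm(w[1]-w[2]).round(1),"thick",np.linalg.norm(w[0]-w[1]).round(1))
d=(w[0]+w[1]-w[2]-w[3]); print("wing y-dir yaw",np.arctan2(d[1],d[0]).round(3))
print("collar",at(s,L(190,180),40).round(1))
st=np.array([at(s,p,35) for p in [(284,27),(372,29),(359,266),(285,264)]]); print("stand",st.mean(0).round(1),st.round(0).tolist()); 
dd=st[0]+st[1]-st[2]-st[3];print("stand y yaw",np.arctan2(dd[1],dd[0]).round(3)); u=dd/np.linalg.norm(dd); print("well",(st.mean(0)-55*u).round(1))
sq=np.array([at(m,M(*p),56) for p in [(562,107),(705,172),(642,305),(500,248)]]); print("sq",sq.mean(0).round(1),[np.linalg.norm(sq[i]-sq[i-1]).round(1) for i in range(4)])
for i in range(4):
    e=sq[(i+1)%4]-sq[i]; print(" edge yaw",np.arctan2(e[1],e[0]).round(3))
bz=[at(m,M(*p),62) for p in [(413,210),(795,210),(604,25),(604,395)]]; print("bezel",np.mean(bz,0).round(1),np.linalg.norm(bz[0]-bz[1]),np.linalg.norm(bz[2]-bz[3]))
c=sq.mean(0)
for n,p,z in [("pointer",(691,246),56),("undot",(760,237),62),("dot",(633,365),62),("dotspot",(647,422),60)]:
    v=at(m,M(*p),z)-np.mean(bz,0); print(n,np.arctan2(v[1],v[0]).round(3),np.hypot(v[0],v[1]).round(1))
mc=np.array([at(m,p,60) for p in [(189,107),(475,143),(427,330),(186,304)]]); print("mould",mc.mean(0).round(1),mc.round(0).tolist())
E
```

```text
wing [ 538.8 -295.8   86. ] width 42.5 42.5 thick 10.9
wing y-dir yaw 1.409
collar [ 538.9 -296.2   40. ]
stand [ 543.7 -242.6   35. ] [[521.0, -156.0, 35.0], [580.0, -161.0, 35.0], [566.0, -329.0, 35.0], [507.0, -324.0, 35.0]]
stand y yaw 1.489
well [ 539.2 -297.4   35. ]
sq [575.1 175.2  56. ] [np.float64(29.9), np.float64(29.6), np.float64(28.9), np.float64(29.6)]
 edge yaw -0.504
 edge yaw -2.055
 edge yaw 2.671
 edge yaw 1.086
bezel [575.4 176.   62. ] 70.78209128966724 71.1426011625202
pointer -0.521 18.5
undot -0.225 29.4
dot -1.457 30.6
dotspot -1.445 43.6
mould [574.6 175.1  60. ] [[492.0, 267.0, 60.0], [687.0, 229.0, 60.0], [656.0, 83.0, 60.0], [464.0, 121.0, 60.0]]
```

```bash
python3 - <<'E'
from h import *
yaw=1.41; O=[np.pi,0,yaw]
bot.grip(0.5,40)
bot.move_ptp((538.9,-296,110),O)
print("contact",bot.movel((538.9,-296,52),max_speed=80,threshold=8), bot.get_state()["tcp_pos"].round(1))
f0=bot.get_state()["contact_force"]
bot.grip(0.0,40); st=bot.get_state(); print(st["opening"],(st["contact_force"]-f0).round(2),st["tcp_pos"].round(1),st["t"])
bot.movel((538.9,-296,150),max_speed=80)
st=bot.get_state(); print(st["opening"],(st["contact_force"]-f0).round(2),st["t"])
bot.move_ptp((575.1,175.5,135),[np.pi,0,2.64]); bot.dwell(0.2)
cv2.imwrite("pics/w_held.png",imaging.capture("wrist"))
import pickle; pickle.dump(cam("wrist"),open("held.pkl","wb"))
st=bot.get_state(); print(st["opening"],st["t"],st["qpos"].round(2),st["tcp_pos"].round(1),st["orientation"].round(3))
E
```

```text
contact False [ 539.2 -296.2   52.4]
0.13547383370386548 [-2.1   0.69  4.86] [ 539.2 -296.3   52.7] 6.6167
0.13431276044968332 [-0.39 -0.62 -1.48] 7.9917
0.13519806108047472 9.9667 [ 0.17  0.5  -0.19  0.88 -0.    0.68] [575.4 174.7 135. ] [-3.142  0.     2.639]
```

View pics/w_held.png

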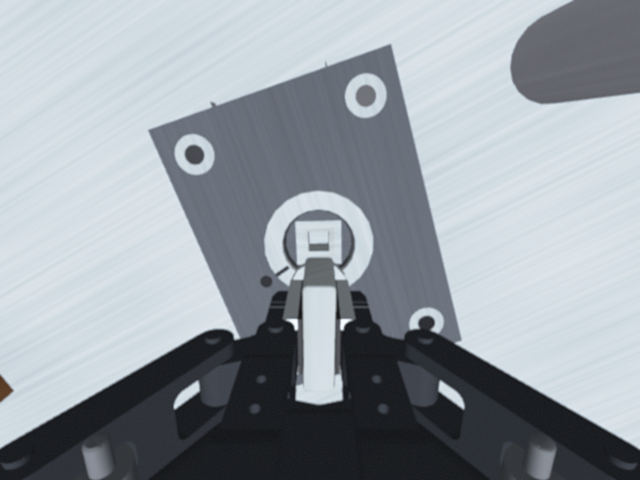

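```bash
python3 - <<'E'
from h import *
import pickle
c=pickle.load(open("held.pkl","rb")); T=np.array([575.4,174.7,135.0]); Rt=R.from_euler("xyz",[np.pi,0,2.639]).as_matrix()
P=lambda x,y,z:proj(c,T+Rt@[x,y,0]+[0,0,z]).round(1)   # z above TCP
for n,q in dict(wtop1=(22,6,34),wtop2=(22,-6,34),wtopb1=(-22,6,34),wbot1=(22,6,2),wbot2=(22,-6,2),col=(14,0,-12),tip1=(6,6,-37),tip2=(6,-6,-37)).items(): print(n,P(*q))
print("sock",proj(c,[575.1,175.5,56]).round(1),"bez",proj(c,[575.4,176,62]).round(1))
im=cv2.imread("pics/w_held.png")[180:415,250:390]; cv2.imwrite("pics/crop2.png",cv2.resize(im,None,fx=3.4,fy=2.5,interpolation=cv2.INTER_CUBIC))
cv2.imwrite("pics/crop2.png",cv2.resize(im[:120],None,fx=5,fy=5,interpolation=cv2.INTER_CUBIC))
E
```

```text
wtop1 [335.2 286. ]
wtop2 [299.4 286. ]
wtopb1 [333.7 394.7]
wbot1 [331.8 254. ]
wbot2 [303.5 254. ]
col [317.8 260. ]
tip1 [329.  257.6]
tip2 [306.9 257.6]
sock [319.  243.3] bez [319.9 246.2]
```

View pics/crop2.png

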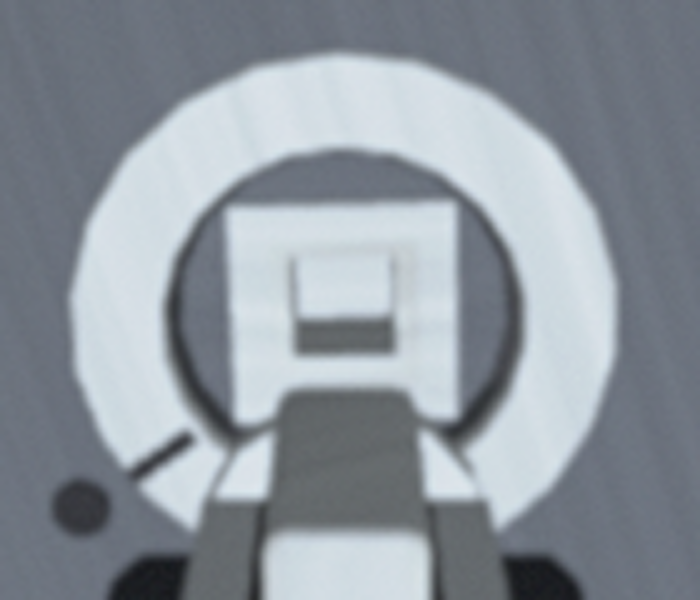

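The key is held square, with jaw opening 11.5 mm against the 12 mm wing. Its front top edge is at px (319.5,286) and the socket is at about (318.8,242), already parallel to the shank. I'll compute the residual offset from this single picture.

```bash
python3 - <<'E'
from h import *
import pickle
c=pickle.load(open("held.pkl","rb")); T=np.array([575.4,174.7,135.0]); Rt=R.from_euler("xyz",[np.pi,0,2.639]).as_matrix()
X=lambda x,y:(250+x/5,180+y/5)
def loc(n,p,z):
    q=Rt.T@(at(c,X(*p),z)-T); print(n,q[:2].round(2)); 
loc("plateTL",(226,207),56);loc("plateTR",(458,203),56);loc("plate L",(232,415),56);loc("plate R",(460,415),56)
loc("wall-x L",(295,352),53);loc("wall-x R",(395,352),53);loc("floor -x L",(297,318),35);loc("floor -x R",(393,318),35);loc("floor +x",(345,257),53)
loc("bez top",(345,55),62);loc("bez L",(72,300),62);loc("bez R",(617,300),62);loc("inner top",(345,150),62)
loc("wing front top L",(263,530),169);loc("wing front top R",(432,530),169);loc("wing bot L",(275,395),137);loc("wing bot R",(420,395),137)
E
```

```text
plateTL [ 15.67 -14.93]
plateTR [16.18 15.29]
plate L [-13.28 -14.71]
plate R [-13.31  16.07]
wall-x L [-5.33 -6.21]
wall-x R [-5.35  7.32]
floor -x L [-6.31 -6.42]
floor -x R [-6.32  7.53]
floor +x [8.03 0.57]
bez top [36.55  0.59]
bez L [  4.87 -34.59]
bez R [ 4.8  35.58]
inner top [24.56  0.58]
wing front top L [22.   -4.93]
wing front top R [21.99  6.41]
wing bot L [19.73 -5.38]
wing bot R [19.72  6.95]
```

```bash
python3 - <<'E'
from h import *
Rt=R.from_euler("xyz",[np.pi,0,2.639]).as_matrix()
p=np.array([575.4,174.7,0])+Rt@[1.2,-0.25,0]; print("target",p.round(2))
cmd=lambda z:(p[0],p[1],z)
bot.movel(cmd(99),rot=[np.pi,0,2.645],max_speed=60); bot.dwell(0.2); f0=bot.get_state()["contact_force"]
for z,v in [(91,15),(82,15),(73.2,15)]:
    hit=bot.movel(cmd(z),max_speed=v,threshold=8); s=bot.get_state()
    print(z,hit,s["tcp_pos"].round(2),(s["contact_force"]-f0).round(1),s["wrist_torque"].round(2),s["opening"].round(4),s["t"])
    if hit: break
E
```

```text
target [574.23 175.06  -0.  ]Traceback (most recent call last):
  File "<stdin>", line 8, in <module>
AttributeError: 'float' object has no attribute 'round'
```

```bash
python3 - <<'E'
from h import *
p=np.array([574.23,175.06,0])
cmd=lambda z:(p[0],p[1],z)
def rep(*a):
    s=bot.get_state(); print(*a,s["tcp_pos"].round(2),s["contact_force"].round(1),s["wrist_torque"].round(2),round(s["opening"],4),s["t"])
rep("now")
for z,v in [(91,15),(82,15),(73.2,15)]:
    hit=bot.movel(cmd(z),max_speed=v,threshold=8); rep(z,hit)
    if hit: break
E
```

```text
now [574.21 175.07  90.94] [-0.3  0.6 -0.4] [-0.03  0.08 -0.  ] 0.1277 11.6
91 False [574.2  175.09  91.04] [-0.2  0.7 -2.2] [0.06 0.02 0.01] 0.1346 11.85
82 False [574.18 175.05  81.93] [-1.2 -1.  -2.3] [-0.    0.07  0.03] 0.1376 12.6
73.2 True [574.11 175.04  73.67] [-0.4  0.3  4.2] [0.03 0.07 0.01] 0.1375 13.1583
```

```bash
cat > turn.py <<'E'
from h import *
def rep(*a):
    s=bot.get_state(); print(*a,s["tcp_pos"].round(1),s["contact_force"].round(1),s["wrist_torque"].round(2),round(s["opening"],3),round(s["t"],2)); return s
def turn(yaws,lim):
    for y in yaws:
        bot.movel((574.2,175.05,73.8),rot=[np.pi,0,y]); s=rep(round(y,3))
        if abs(s["wrist_torque"][2])>lim: print("limit"); return y
E
python3 - <<'E'
from turn import *
bot.grip(0.0,60); rep("grip")
turn([2.5,2.35,2.2,2.05,1.9,1.8,1.74,1.68],0.35)
E
```

```text
grip [574.1 175.1  73.7] [-1.5 -0.9  5.1] [ 0.02  0.11 -0.09] 0.133 13.38
2.5 [573.8 175.4  73.8] [-2.8  2.2  3.7] [ 0.34  0.57 -0.02] 0.131 13.67
2.35 [573.7 175.5  73.8] [-3.4  2.3  2.9] [0.55 0.8  0.03] 0.128 13.97
2.2 [573.9 175.5  73.8] [-3.3  2.9  4.6] [ 0.78  0.85 -0.03] 0.128 14.27
2.05 [574.  175.5  73.8] [-2.5  4.   2.6] [ 0.87  0.79 -0.04] 0.13 14.57
1.9 [574.1 175.5  73.8] [-3.1  3.4  3.5] [0.94 0.74 0.04] 0.132 14.87
1.8 [574.1 175.6  73.8] [-3.3  4.3  1.9] [ 0.93  0.68 -0.01] 0.129 15.12
1.74 [574.2 175.6  73.8] [-4.   4.5  2.8] [0.88 0.65 0.05] 0.127 15.37
1.68 [574.2 175.6  73.8] [-3.4  3.7  2.2] [0.99 0.64 0.04] 0.13 15.62
```

```bash
python3 - <<'E'
from turn import *
im=imaging.capture("wrist")[180:420,220:420]; cv2.imwrite("pics/turn1.png",cv2.resize(im,None,fx=2.5,fy=2.5,interpolation=cv2.INTER_CUBIC))
print(bot.get_state()["effort"].round(3))
E
```

```text
[-2.9430e+00 -5.1208e+01  2.2906e+01 -9.1100e-01 -1.4660e+00  3.9000e-02]
```

View pics/turn1.png

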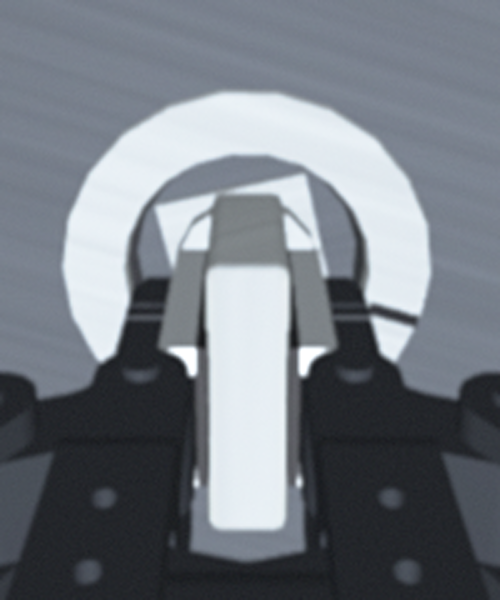

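The picture shows the drum plate turned about 0.2 rad behind the key, so the play is taken up and the drum follows. It is at about 1.05 rad and needs roughly 0.2 more.

```bash
cat >> turn.py <<'E'
def fine(yaws,lim):
    for y in yaws:
        bot.movel((574.2,175.05,73.8),rot=[np.pi,0,y]); s=bot.get_state()
        e=s["effort"][5]; print(round(y,3),s["wrist_torque"].round(2),"e6",round(e,3),"yaw",round(s["orientation"][2],4),s["contact_force"].round(1),round(s["opening"],3),round(s["t"],2))
        if abs(s["wrist_torque"][2])>lim or abs(e)>lim: print("limit"); return y
E
python3 - <<'E'
from turn import *
fine(np.arange(1.64,1.40,-0.03),0.3)
E
```

```text
1.64 [0.98 0.64 0.05] e6 0.066 yaw 1.645 [-3.6  4.2  2.9] 0.132 15.92
1.61 [0.98 0.62 0.03] e6 0.067 yaw 1.615 [-2.7  3.7  1.8] 0.132 16.17
1.58 [0.98 0.63 0.1 ] e6 0.067 yaw 1.585 [-2.1  4.8  1.9] 0.133 16.42
1.55 [1.07 0.63 0.02] e6 0.072 yaw 1.5546 [-2.7  4.3  2.2] 0.132 16.67
1.52 [1.04 0.61 0.1 ] e6 0.067 yaw 1.5246 [-2.1  5.   2.6] 0.13 16.92
1.49 [1.06 0.56 0.04] e6 0.068 yaw 1.4945 [-2.9  4.7  1.7] 0.128 17.17
1.46 [1.04 0.51 0.07] e6 0.123 yaw 1.4643 [-2.6  3.9  1.4] 0.13 17.42
1.43 [1.04 0.51 0.23] e6 0.227 yaw 1.4347 [-2.3  4.4  2.2] 0.131 17.67
```

```bash
python3 - <<'E'
from turn import *
fine([1.405],0.6)
fine([1.5],9)
bot.grip(0.35); rep("open")
bot.movel((574.2,175.05,120),max_speed=60); rep("up")
c=cam("wrist"); im=imaging.capture("wrist"); cv2.imwrite("pics/full_end.png",im)
import pickle; pickle.dump(c,open("end.pkl","wb"))
im=im[160:400,200:440]; cv2.imwrite("pics/end.png",cv2.resize(im,None,fx=2.5,fy=2.5,interpolation=cv2.INTER_CUBIC))
E
```

```text
1.405 [1.09 0.57 0.3 ] e6 0.327 yaw 1.4098 [-2.   4.9  2.5] 0.131 17.92
1.5 [1.08 0.56 0.04] e6 -0.071 yaw 1.5019 [-3.2  3.8  1.7] 0.136 18.17
open [574.7 174.3  73.7] [-0.3 -1.4 -0.2] [-0.01  0.06  0.03] 0.355 18.49
up [573.9 175.  119.7] [ 0.3 -0.7 -0.6] [ 0.   -0.   -0.03] 0.353 19.41
```

View pics/end.png

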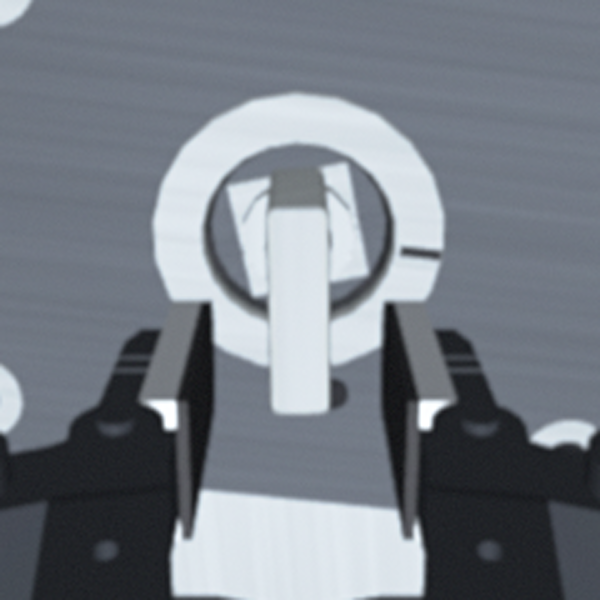

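```bash
python3 - <<'E'
from turn import *
import pickle
bot.movel((574.2,175.05,190),max_speed=150)
bot.move_ptp((545,165,190),[np.pi,0,2.9]); bot.dwell(0.3)
c=cam("wrist"); im=imaging.capture("wrist"); pickle.dump(c,open("end2.pkl","wb")); rep("view")
u=proj(c,[575,175.5,60]).astype(int); x,y=u; print(u)
x0,y0=x-60,max(y-60,0); print("crop origin",x0,y0)
cv2.imwrite("pics/end2.png",cv2.resize(im[y0:y0+120,x0:x0+130],None,fx=5,fy=5,interpolation=cv2.INTER_CUBIC))
E
```

```text
view [545. 165. 190.] [ 0.4 -0.2 -0.4] [-0.01 -0.01  0.01] 0.352 21.7
[339 255]
crop origin 279 195
```

View pics/end2.png

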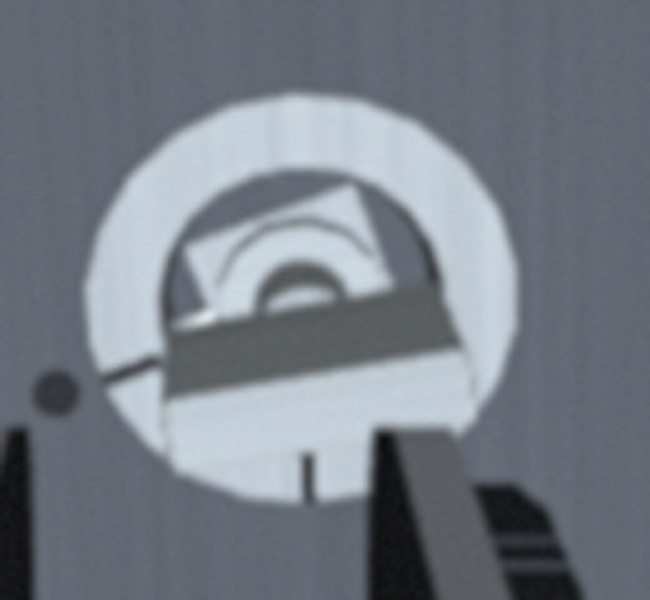

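```bash
python3 - <<'E'
from h import *
import pickle
c=pickle.load(open("end2.pkl","rb")); X=lambda x,y:(279+x/5,195+y/5)
g=lambda p,z:at(c,X(*p),z)
A,B,D=[g(p,56) for p in [(187,240),(353,184),(392,290)]]
yw=lambda v:np.arctan2(v[1],v[0]).round(3)
print("plate sides",np.linalg.norm(A-B),"x-dir",yw(A-B), "perp check",yw(D-B))
bz=np.mean([g((85,298),62),g((518,298),62),],0); top=g((302,93),62); print("bez",bz,top)
O=np.array([575,175.5,0])
for n,p,z in [("dotmark",(131,370),62),("dot",(55,393),60),("undot",(309,478),62),("pointer bit",(195,319),56),("collar top arc",(295,220),61)]: 
    v=g(p,z)-O; print(n,yw(v),np.hypot(v[0],v[1]).round(1))
E
```

```text
plate sides 28.932779741640633 x-dir -1.473 perp check 0.12
bez [573.24546171 175.61471256  62.        ] [539.75186019 183.39307247  62.        ]
dotmark -1.445 30.4
dot -1.445 44.2
undot -0.193 30.6
pointer bit -1.583 18.2
collar top arc 3.002 14.9
```

```bash
python3 -c "
from h import *
bot.sign_off(); print(bot.get_state()['t'])"
```

```text
the job is handed in; nothing more can be done
the job is handed in; nothing more can be done
```

The mould is locked and I've handed the job in. The steel wing key is standing in the socket, the pointer is at the dotted mark, and the gripper is open and well clear. I did not touch the blue and purple look-alikes, the round key or anything else, and the clock stood at about 22 s of the 54 s allowed.

**Seating:** the key went in with under about 8 N of force. It met resistance with the tool at z = 73.7 mm, exactly where the collar should rest on the drum. The last picture also shows the collar down on the drum's face.

**Turning:** I turned clockwise until the torque rose from about 0.07 to 0.3 N m at the hard stop, then eased the key back within its play before letting go.

**Final angle:** the drum's direction measured −1.47 rad. The dotted mark measured −1.445 rad, and the expected stop, 1.25 rad from the plain mark, was −1.44 to −1.475 rad. These agree within measuring error.

**What did not fully match:**
- **Pointer:** most of the line was hidden under the wing in the last picture, and the visible sliver read −1.58 rad. I judged the angle from the drum's square plate instead.
- **Drag torque:** the turning torque read below the stated 0.12 N m before the stop, though a picture part-way showed the drum turning with the key.

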